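# Find a spacer blade's slot in the rack

## Task

Take the blade out of the yellow-framed socket of the grey holder and put it away in the blue slot rack: beginning at the narrowest slot (one dot), try its tongue on one slot after the next, always gently, until the first one takes it, lower it there until it is fully home on its shoulders, and let go. Do not force it into a slot that refuses it or put it into a wider slot than it needs, and leave the two other blades in the holder.

Things in the scene. Friction and masses are not known exactly. Their poses are not given: they have to be found in the camera images.
- blade_a: one of three like blades, 0.12 kg: black block head 46 (x) x 22 (y) x 40 mm on a steel tongue 30 mm wide (x), 22 mm long and 8, 11 or 14 mm thick (y), each blade different; which is which is not told and the head does not show it. Origin: centre of the tongue's lower end, z up. Shoulders 22 mm, top 62 mm, good grip (across y) 47 mm above the origin
- blade_b: one of three like blades, 0.12 kg: black block head 46 (x) x 22 (y) x 40 mm on a steel tongue 30 mm wide (x), 22 mm long and 8, 11 or 14 mm thick (y), each blade different; which is which is not told and the head does not show it. Origin: centre of the tongue's lower end, z up. Shoulders 22 mm, top 62 mm, good grip (across y) 47 mm above the origin
- blade_c: one of three like blades, 0.12 kg: black block head 46 (x) x 22 (y) x 40 mm on a steel tongue 30 mm wide (x), 22 mm long and 8, 11 or 14 mm thick (y), each blade different; which is which is not told and the head does not show it. Origin: centre of the tongue's lower end, z up. Shoulders 22 mm, top 62 mm, good grip (across y) 47 mm above the origin
- rack: fixed blue rack, 74 (x) x 130 (y) x 30 mm, origin: centre of underside. Four closed slots, 40 mm long (x), 26 mm deep, lie 30 mm apart along y, narrowest (one dot) at -y, widest (four dots) at +y. No lead-in: each blade is 1.5 mm thinner than its slot, 1.5 mm too thick for the one before; the narrowest takes none. Blade x must be parallel to rack x. Press the blade on it with less than 40 N
- slot0 (a point): centre of the mouth of slot 1 of the rack (counted from the narrowest), 6.5 mm wide, in the plane of the rack's top, 30 mm above the worktop; axes as the rack's
- slot1 (a point): centre of the mouth of slot 2 of the rack (counted from the narrowest), 9.5 mm wide, in the plane of the rack's top, 30 mm above the worktop; axes as the rack's
- slot2 (a point): centre of the mouth of slot 3 of the rack (counted from the narrowest), 12.5 mm wide, in the plane of the rack's top, 30 mm above the worktop; axes as the rack's
- slot3 (a point): centre of the mouth of slot 4 of the rack (counted from the narrowest), 15.5 mm wide, in the plane of the rack's top, 30 mm above the worktop; axes as the rack's
- pick (a point): centre of the mouth of the yellow-framed socket, 30 mm above the worktop, at the -x end of the fixed grey holder (176 x 50 x 30 mm; three roomy sockets, 58 mm apart along x, a blade standing in each on its shoulders); the blade to put away stands here; axes as the holder's and as the blades' at the start
Things that resemble listed ones, but are neither listed nor needed, are in the scene too. Leave any red look-alike of the blade_a alone. Leave any orange look-alike of the blade_c alone.

How it is judged (in metres and radians):
On the way, in this order (a step that is already met when the one before it is completed fails the run):
1. the blade from the yellow socket is tried on the narrowest slot, which refuses it (((x of blade_a in the frame of slot0 between -0.01 and 0.01 m and y of blade_a in the frame of slot0 between -0.006 and 0.006 m and z of blade_a in the frame of slot0 between -0.003 and 0.003 m and contact force between blade_a and rack above 1 N) or (x of blade_b in the frame of slot0 between -0.01 and 0.01 m and y of blade_b in the frame of slot0 between -0.006 and 0.006 m and z of blade_b in the frame of slot0 between -0.003 and 0.003 m and contact force between blade_b and rack above 1 N) or (x of blade_c in the frame of slot0 between -0.01 and 0.01 m and y of blade_c in the frame of slot0 between -0.006 and 0.006 m and z of blade_c in the frame of slot0 between -0.003 and 0.003 m and contact force between blade_c and rack above 1 N))), for 0.02 s.
2. it is tried on the second slot: the thinnest blade starts to go in, the others are refused (((x of blade_c in the frame of slot1 between -0.008 and 0.008 m and y of blade_c in the frame of slot1 between -0.003 and 0.003 m and z of blade_c in the frame of slot1 below -0.002 m) or (x of blade_a in the frame of slot1 between -0.01 and 0.01 m and y of blade_a in the frame of slot1 between -0.006 and 0.006 m and z of blade_a in the frame of slot1 between -0.003 and 0.003 m and contact force between blade_a and rack above 1 N) or (x of blade_b in the frame of slot1 between -0.01 and 0.01 m and y of blade_b in the frame of slot1 between -0.006 and 0.006 m and z of blade_b in the frame of slot1 between -0.003 and 0.003 m and contact force between blade_b and rack above 1 N))), for 0.02 s.
3. the thinnest blade goes deep in the second slot; the others are tried on the third, where the middle one starts to go in and the thickest is refused (((x of blade_c in the frame of slot1 between -0.008 and 0.008 m and y of blade_c in the frame of slot1 between -0.003 and 0.003 m and z of blade_c in the frame of slot1 below -0.01 m) or (x of blade_a in the frame of slot2 between -0.008 and 0.008 m and y of blade_a in the frame of slot2 between -0.003 and 0.003 m and z of blade_a in the frame of slot2 below -0.002 m) or (x of blade_b in the frame of slot2 between -0.01 and 0.01 m and y of blade_b in the frame of slot2 between -0.006 and 0.006 m and z of blade_b in the frame of slot2 between -0.003 and 0.003 m and contact force between blade_b and rack above 1 N))), for 0.02 s.
4. the blade is fully home in the first slot that takes it ((((x of blade_a in the frame of slot2 between -0.008 and 0.008 m and y of blade_a in the frame of slot2 between -0.003 and 0.003 m and z of blade_a in the frame of slot2 below -0.0205 m) and angle between blade_a's own z axis and vertical below 0.08 rad) or ((x of blade_b in the frame of slot3 between -0.008 and 0.008 m and y of blade_b in the frame of slot3 between -0.003 and 0.003 m and z of blade_b in the frame of slot3 below -0.0205 m) and angle between blade_b's own z axis and vertical below 0.08 rad) or ((x of blade_c in the frame of slot1 between -0.008 and 0.008 m and y of blade_c in the frame of slot1 between -0.003 and 0.003 m and z of blade_c in the frame of slot1 below -0.0205 m) and angle between blade_c's own z axis and vertical below 0.08 rad))), for 0.2 s.
At the end, for the whole second after the job is handed in: The blade from the yellow socket stands released, at rest and upright (0.08 rad) in the first slot wide enough for it (8 mm: second, 11: third, 14: fourth), its end at least 20.5 mm below the rack's top (22 is home), within 8 mm along and 3 mm across of the slot's centre; the socket is empty (((((x of blade_a in the frame of slot2 between -0.008 and 0.008 m and y of blade_a in the frame of slot2 between -0.003 and 0.003 m and z of blade_a in the frame of slot2 below -0.0205 m) and angle between blade_a's own z axis and vertical below 0.08 rad) and contact force between blade_a and the fingers below 0.1 N and linear speed of blade_a below 0.02 m/s) or (((x of blade_b in the frame of slot3 between -0.008 and 0.008 m and y of blade_b in the frame of slot3 between -0.003 and 0.003 m and z of blade_b in the frame of slot3 below -0.0205 m) and angle between blade_b's own z axis and vertical below 0.08 rad) and contact force between blade_b and the fingers below 0.1 N and linear speed of blade_b below 0.02 m/s) or (((x of blade_c in the frame of slot1 between -0.008 and 0.008 m and y of blade_c in the frame of slot1 between -0.003 and 0.003 m and z of blade_c in the frame of slot1 below -0.0205 m) and angle between blade_c's own z axis and vertical below 0.08 rad) and contact force between blade_c and the fingers below 0.1 N and linear speed of blade_c below 0.02 m/s)) and horizontal distance between each of blade_a, blade_b, blade_c and pick above 0.04 m); the robot touches nothing.
It fails at once if a blade is pressed on the rack with more than 40 N (contact force between any of blade_a, blade_b, blade_c and rack above 40 N).
It fails at once if the tongue is put more than 4 mm into a slot wider than the first that takes it ((x of blade_a in the frame of slot3 between -0.01 and 0.01 m and y of blade_a in the frame of slot3 between -0.01 and 0.01 m and z of blade_a in the frame of slot3 below -0.004 m) or (x of blade_c in the frame of slot2 between -0.01 and 0.01 m and y of blade_c in the frame of slot2 between -0.01 and 0.01 m and z of blade_c in the frame of slot2 below -0.004 m) or (x of blade_c in the frame of slot3 between -0.01 and 0.01 m and y of blade_c in the frame of slot3 between -0.01 and 0.01 m and z of blade_c in the frame of slot3 below -0.004 m)).
It fails at once if more than one blade is moved (by over 20 mm) (distance of each of blade_a, blade_b from where it was at the start of the episode above 0.02 m or distance of each of blade_b, blade_c from where it was at the start of the episode above 0.02 m or distance of each of blade_a, blade_c from where it was at the start of the episode above 0.02 m).
It also fails if it takes over 72 s, if anything falls off the work surface, if the arm or the gripper's body presses on something with over 40 N, if the wrist force passes 120 N, or if a joint passes its speed limit or range.

## Robot

A 7-joint arm with a two-finger parallel gripper is mounted at the origin on a cart in front of the work surface, level with it; the furniture and walls round the work are solid. World frame = base frame: x ahead of the robot, y to its left, z up, the work surface at z = 0. Lengths are in mm, angles in rad, forces in N, time in s.
With the tool pointing down it reaches from about 400 to 900 mm from the base axis. Payload 5.6 kg.
Tool frame: the origin (TCP) lies midway between the tips of the shut fingers; the grasp point (between the pads) lies 19 mm behind it; x points along the fingers, y is the direction in which the jaws open and shut, and the axes are right-handed (so a half turn about x gives the same grasp; the last joint's range is limited). The gripper opens to 92 mm and grips with 3 to 60 N. Pads are 20 mm wide; open, the fingers measure 128 mm over their backs; the gripper's body (75 mm by 189 mm) begins 69 mm behind the grasp point.
Start: joints at [1.298, 0.468, -0.012, 1.603, 0.006, 1.071, -0.056], TCP at [148.016, -632.93, 214.592] pointing down, gripper open.
Joint ranges: [-2.53, 2.53], [-0.31, 2.02], [-1.57, 1.55], [0.28, 2.44], [-1.29, 4.43], [0.15, 1.84], [-2.92, 2.92]. Speed limits (rad/s): [2.57, 2.57, 3.14, 3.14, 3.14, 3.14, 3.14].

## Interface

Orientations are given as a rotation vector (axis times angle).
In Python, from cell import robot, grip, kin, viewer gives the robot as it stands. Calls block until the motion is done:
- robot.movep(position, orientation): joint-space move of the TCP to a pose.
- robot.servo_line(position, feed=150, rotation=None): straight line of the TCP; rotation=None keeps the orientation; feed is the mean speed in mm/s.
- robot.goto_joints(angles): joint-space move.
- grip(opening, newtons=None): opening from 0.0 (shut) to 1.0 (fully open); newtons is the grip in N (None keeps the last); returns when the fingers have stopped.
- robot.hold(seconds).
- kin.ik(position, orientation): joint angles nearest the present ones, or None.
- robot.observe(): the state.
- viewer.read_camera(name): name is "side" or "top" or "wrist"; returns the picture (420x560x3 uint8, red, green, blue); there is no depth.
- viewer.camera_info(name): a dict with "camera_matrix" (3x3 intrinsics, pixels), "R" (3x3) and "t" (3): a world point X has camera coordinates R X + t. Camera axes: x right, y down, z forward; pixel columns grow to the right and rows downward; lengths in mm; the calibration is good to about 2 mm. A picture is of the moment at which its call begins: read the wrist's pose just before it. camera_info takes no time and is no camera call; for the wrist camera it gives the pose at the moment of the call.
A pose or a line that the arm cannot do raises robot.IKError and nothing moves.
- robot.job_done(): hands the job in, once; it reports no verdict.
Trained networks look in the newest picture that a camera, given by its name, has taken for a name from the list of things; names that differ only in an ending like _2 or _b are one class to them, and where a whole thing is asked for, a point or a joint stands for the part that bears it (a point fixed in the world has none). Each returns a list of dicts, best first, with "confidence" (0 to 1); they miss things now and then, are a little off and sometimes report something else, mostly with a low value. They report only what shows in the picture. A call takes as long as a camera call. They do not tell look-alikes from the thing itself.
- viewer.silhouettes(name, camera): "mask" (420x560 bool, what is visible of it).
- viewer.pinpoint(name, camera): "at" ([x, y, z] in mm, in the coordinates of the camera as it stood for that picture, good to about 4 mm: a listed point, or the origin of a listed thing).
The state is a dict: "t": time; "joints": joint angles; "joint_velocities": joint speeds; "joint_torque": joint torques, N m; "tcp_pos": TCP position; "tcp_rot": TCP orientation; "contact_force": force on the tool from outside, world axes, zero at the start; "wrist_torque": the same for the moment, N m; "grip_width": opening from 0.0 (shut) to 1.0 (fully open).
Only numpy, scipy, OpenCV 4.12 (cv2) and the standard library are available. Lean on these libraries where they do the work, as an engineer would, in place of code of your own. Each camera call takes 0.05 s, during which the arm holds its last target.

## Working session

There is one attempt and no reset: what is moved stays moved. The work goes in short steps, each a Python script; the robot and the scene stay as the last script left them, time stands still between calls to the robot, and variables do not carry over. Pictures are saved under pics/ and viewed, and the job is handed in when it is done.

```bash
ls; mkdir -p pics; python3 - <<'E'
from cell import robot, grip, kin, viewer
import cv2, numpy as np
o=robot.observe();print({k:(np.round(v,3).tolist() if not isinstance(v,float) else v) for k,v in o.items()})
for c in ["side","top","wrist"]:
    im=viewer.read_camera(c);cv2.imwrite(f"pics/{c}0.png",im[:,:,::-1])
    i=viewer.camera_info(c);R=np.array(i["R"]);t=np.array(i["t"]);print(c,np.round(i["camera_matrix"],1).tolist(),np.round(-R.T@t).tolist(), np.round(R,2).tolist())
    for n in ["pick","slot0","slot3","rack","blade_a"]:
        for d in viewer.pinpoint(n,c)[:4]: print(n,round(d["confidence"],2),np.round(R.T@(np.array(d["at"])-t),1).tolist())
E
```

```text
pics
{'t': 0.0, 'joints': [1.298, 0.468, -0.012, 1.604, 0.006, 1.071, -0.056], 'joint_velocities': [-0.0, -0.002, -0.0, 0.002, -0.001, -0.001, -0.001], 'joint_torque': [-0.001, -52.058, -0.013, -24.374, -0.056, 0.017, 0.0], 'tcp_pos': [147.829, -632.38, 213.629], 'tcp_rot': [2.1, 0.244, -2.101], 'contact_force': [-0.3, 0.025, -0.289], 'wrist_torque': [0.036, 0.026, -0.044], 'grip_width': 0.9994456402346343}
side [[480.6, 0.0, 278.0], [0.0, 480.6, 205.8], [0.0, 0.0, 1.0]] [411.0, 768.0, 685.0] [[-0.99, -0.17, 0.0], [-0.1, 0.58, -0.81], [0.14, -0.8, -0.59]]
pick 0.83 [545.1, -242.4, 30.1]
pick 0.7 [589.3, 46.3, 25.3]
slot0 0.94 [582.3, -11.8, 32.1]
slot0 0.93 [587.1, 19.6, 27.9]
slot0 0.79 [591.2, 78.7, 29.0]
slot0 0.59 [590.5, 46.0, 27.3]
slot3 0.94 [582.3, -11.8, 32.1]
slot3 0.93 [587.1, 19.6, 27.9]
slot3 0.79 [591.2, 78.7, 29.0]
slot3 0.59 [590.5, 46.0, 27.3]
rack 0.95 [589.9, 35.9, -0.1]
blade_a 0.89 [602.7, -246.6, 9.2]
blade_a 0.78 [561.2, -353.2, -0.4]
blade_a 0.66 [435.6, -197.4, 0.1]
blade_a 0.59 [657.5, -248.8, 4.1]
top [[477.2, 0.0, 273.0], [0.0, 477.2, 210.8], [0.0, 0.0, 1.0]] [478.0, -97.0, 982.0] [[-0.0, -1.0, -0.01], [-1.0, 0.0, -0.07], [0.07, 0.01, -1.0]]
pick 0.97 [546.1, -242.0, 29.3]
slot0 0.82 [595.2, 83.1, 30.6]
slot0 0.75 [586.4, 19.5, 27.6]
slot0 0.75 [589.5, 52.0, 32.6]
slot0 0.61 [584.9, -9.5, 30.4]
slot3 0.82 [595.2, 83.1, 30.6]
slot3 0.75 [586.4, 19.5, 27.6]
slot3 0.75 [589.5, 52.0, 32.6]
slot3 0.61 [584.9, -9.5, 30.4]
rack 0.81 [591.1, 34.1, 3.1]
blade_a 0.84 [540.9, -233.7, 10.7]
blade_a 0.71 [655.8, -248.0, 9.7]
blade_a 0.57 [598.8, -245.5, 9.6]
blade_a 0.56 [562.0, -350.3, 2.2]
wrist [[330.3, 0.0, 278.9], [0.0, 330.3, 213.7], [0.0, 0.0, 1.0]] [230.0, -614.0, 384.0] [[0.23, -0.97, 0.0], [-0.93, -0.22, 0.3], [-0.29, -0.07, -0.95]]
```

View pics/top0.png

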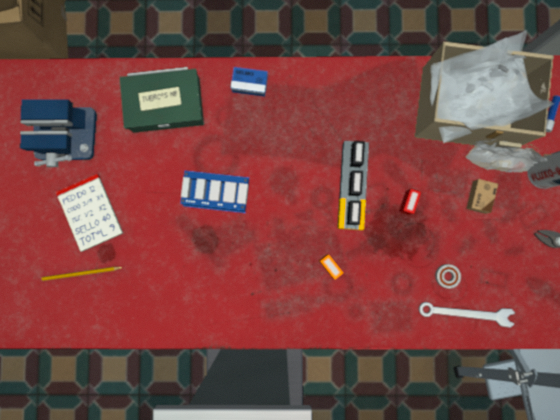

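View pics/side0.png

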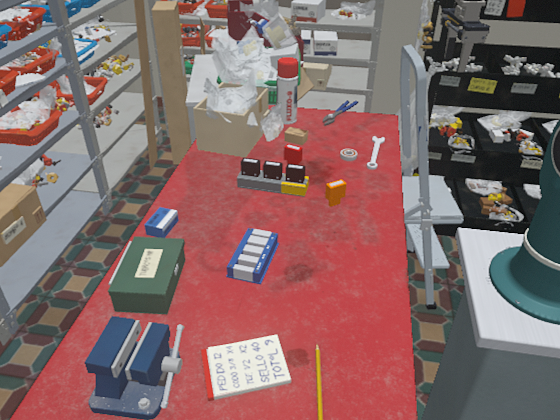

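```bash
cat > h.py <<'E'
from cell import robot, grip, kin, viewer
import cv2, numpy as np
from scipy.spatial.transform import Rotation as Ro
def rot(yaw):  # tool x down, tool y along (-sin,cos)*s
    c,s=np.cos(yaw),np.sin(yaw)
    X=np.array([0,0,-1.]);Y=np.array([-s,c,0]);Z=np.cross(X,Y)
    return Ro.from_matrix(np.c_[X,Y,Z]).as_rotvec()
def cam(c):
    i=viewer.camera_info(c);return np.array(i["camera_matrix"]),np.array(i["R"]),np.array(i["t"])
def shot(c,name):
    K=cam(c);im=viewer.read_camera(c);cv2.imwrite(f"pics/{name}.png",im[:,:,::-1]);return im,K
def ray(uv,z,C):
    K,R,t=C;uv=np.atleast_2d(uv);d=(np.c_[uv,np.ones(len(uv))]@np.linalg.inv(K).T)@R;o=-R.T@t
    return (o+d*((z-o[2])/d[:,2])[:,None])
def pin(n,c,C):
    K,R,t=C
    return [(round(d["confidence"],2),np.round(R.T@(np.array(d["at"])-t),1).tolist()) for d in viewer.pinpoint(n,c)]
E
python3 - <<'E'
from h import *
o=robot.observe();print(np.round(Ro.from_rotvec(o["tcp_rot"]).as_matrix(),2).tolist())
for p in ([480,-242,230],[520,35,250]):
    for y in (0,np.pi):
        q=kin.ik(p,rot(y));print(p,y,None if q is None else np.round(q,2))
E
```

```text
[[-0.0, 0.23, -0.97], [-0.0, -0.97, -0.23], [-1.0, 0.0, 0.0]]
[480, -242, 230] 0 [ 1.01  0.37 -0.75  1.83  0.28  1.06  1.73]
[480, -242, 230] 3.141592653589793 [ 0.61  0.28 -0.24  1.85  0.08  1.02 -1.24]
[520, 35, 250] 0 [ 0.75  0.45 -1.12  1.83  0.44  1.15  1.05]
[520, 35, 250] 3.141592653589793 [ 0.49  0.31 -0.75  1.84  0.24  1.08 -1.91]
```

```bash
python3 - <<'E'
from h import *
robot.movep([600,-245,170],rot(np.pi))
robot.hold(0.3)
im,C=shot("wrist","w1");print(robot.observe()["t"],robot.observe()["tcp_pos"])
print(pin("pick","wrist",C),pin("blade_a","wrist",C))
robot.movep([610,36,150],rot(np.pi))
robot.hold(0.3)
im,C=shot("wrist","w2");print(robot.observe()["t"],robot.observe()["tcp_pos"])
print(pin("slot0","wrist",C),pin("rack","wrist",C))
np.savez("w2.npz",K=C[0],R=C[1],t=C[2])
E
```

```text
3.3917 [ 599.87130507 -245.33644986  170.04030545]
[(0.58, [543.8, -240.6, 34.2])] [(0.93, [561.0, -345.6, 2.0]), (0.88, [436.4, -198.3, -4.0]), (0.83, [598.9, -246.0, 5.7]), (0.71, [654.2, -254.2, 5.3]), (0.62, [543.1, -241.6, 4.5])]
4.9333 [610.12904143  35.0971996  150.00406987]
[(0.7, [592.7, 77.8, 30.0]), (0.66, [585.4, 48.9, 29.1]), (0.63, [580.0, -11.8, 29.9])] [(0.56, [585.2, 36.9, 1.8])]
```

View pics/w1.png

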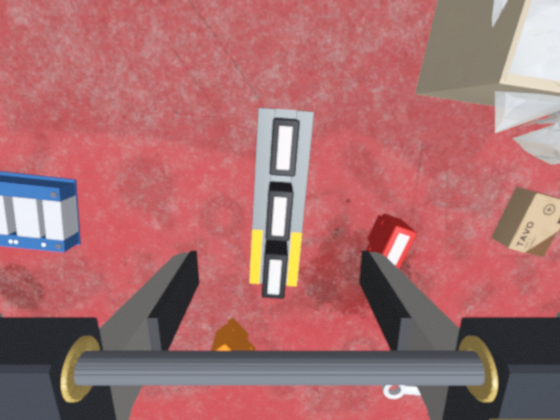

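View pics/w2.png

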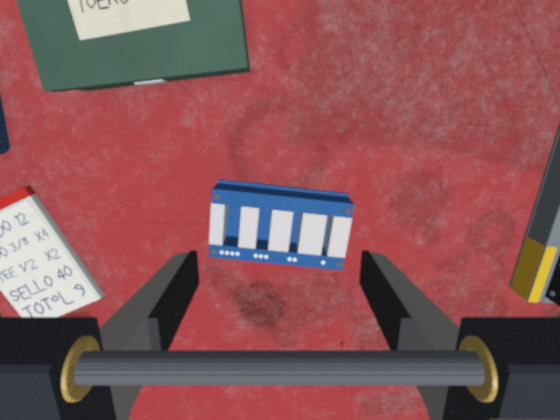

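```bash
python3 - <<'E'
from h import *
robot.movep([572,36,85],rot(np.pi))
robot.hold(0.4)
im,C=shot("wrist","w3");print(robot.observe()["t"],robot.observe()["tcp_pos"])
np.savez("w3.npz",K=C[0],R=C[1],t=C[2])
K,R,t=C;print(-R.T@t)
cv2.imwrite("pics/w3z.png",cv2.resize(im[120:320,150:410,::-1],None,fx=3,fy=3,interpolation=cv2.INTER_CUBIC))
# rectified map at z=30: 4 px/mm ; x up, -y right
S=6
xs=np.arange(635,545,-1/S);ys=np.arange(105,-35,-1/S)
YY,XX=np.meshgrid(ys,xs)
P=np.stack([XX,YY,np.full_like(XX,30)],-1)@R.T+t
uv=P@K.T;uv=(uv[...,:2]/uv[...,2:]).astype(np.float32)
r=cv2.remap(im,uv[...,0],uv[...,1],cv2.INTER_CUBIC);cv2.imwrite("rect.png",r[:,:,::-1])
cv2.imwrite("pics/rect.png",cv2.resize(r[:,:,::-1],None,fx=.95,fy=.95))
E
```

```text
5.8833 [572.48847388  36.03781165  85.47477987]
[657.09578372  36.02806083 255.43295547]
```

View pics/w3z.png

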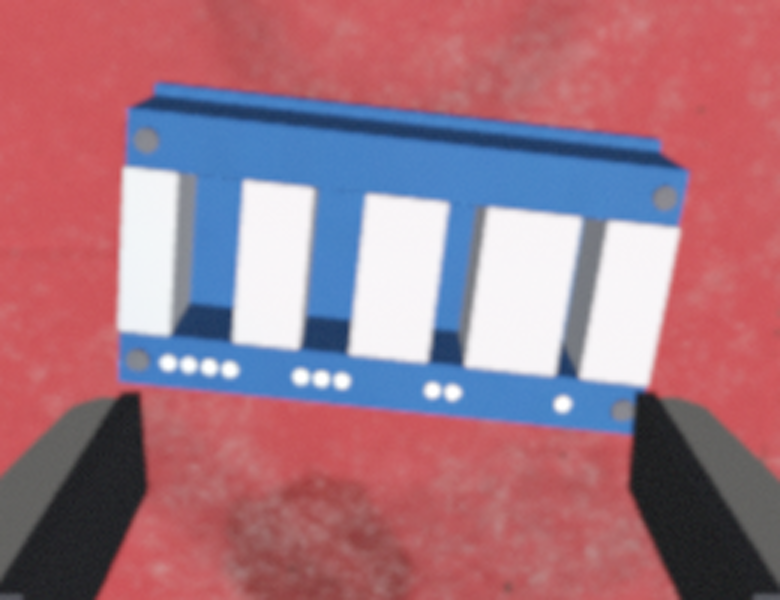

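View pics/rect.png

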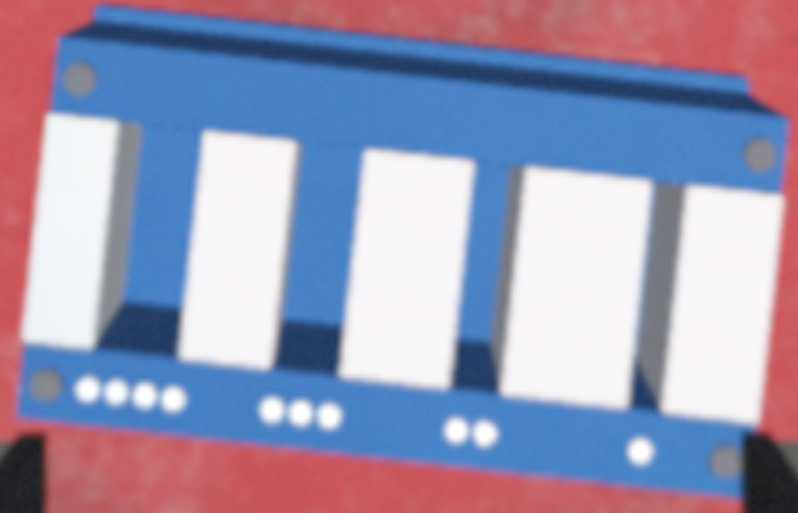

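```bash
cat > fit.py <<'E'
from h import *
def fitrack(r,S,x0,y0):
    g=r.min(2)  # whites
    m=(cv2.GaussianBlur(g,(0,0),2)>160).astype(np.uint8)
    cs,_=cv2.findContours(m,cv2.RETR_EXTERNAL,cv2.CHAIN_APPROX_NONE)
    cs=sorted([c for c in cs if cv2.contourArea(c)>S*S*250],key=lambda c:c[:,0,0].mean())
    lands=[[52.75,65],[21.25,37.25],[-10.25,8.75],[-41.75,-19.75],[-65,-48.25]]
    A=[];B=[]
    for c,l in zip(cs,lands):
        # 4 side lines
        c=c[:,0].astype(float); bx=cv2.boxPoints(cv2.minAreaRect(c.astype(np.float32)))
        ctr=bx.mean(0); tl=[bx[np.argmin((bx-ctr)@np.array(v))] for v in ([1,1],[-1,1],[-1,-1],[1,-1])] # TL,TR,BR,BL
        L=[]
        for i in range(4):
            a,b=tl[i],tl[(i+1)%4];d=(b-a)/np.linalg.norm(b-a);n=np.array([-d[1],d[0]])
            s=(c-a)@d/np.linalg.norm(b-a);e=abs((c-a)@n)
            q=c[(s>.15)&(s<.85)&(e<S*1.5)].astype(np.float32)
            v=cv2.fitLine(q,cv2.DIST_HUBER,0,.01,.01).ravel();L.append(v)
        def X(p,q):
            M=np.c_[p[:2],-q[:2]];s=np.linalg.solve(M,q[2:]-p[2:]);return p[2:]+s[0]*p[:2]
        cor=[X(L[3],L[0]),X(L[0],L[1]),X(L[1],L[2]),X(L[2],L[3])]
        w=[[x0-p[1]/S,y0-p[0]/S] for p in cor]
        A+= [[20,l[1]],[20,l[0]],[-20,l[0]],[-20,l[1]]];B+=w
    A=np.array(A);B=np.array(B)
    T,_=cv2.estimateAffinePartial2D(A,B,method=cv2.LMEDS,refineIters=20)
    a0,b0=A.mean(0),B.mean(0);U,s,Vt=np.linalg.svd((B-b0).T@(A-a0));R=U@Vt
    tt=b0-R@a0;res=B-(A@R.T+tt)
    return R,tt,np.hypot(T[0,0],T[1,0]),res
if __name__=="__main__":
    r=cv2.imread("rect.png")
    R,t,s,res=fitrack(r,6,635,105)
    yaw=np.arctan2(R[1,0],R[0,0]);print("n",len(res),"yaw",yaw,"c",t,"scale",s);print(np.round(res,1).tolist())
    for y in (-45,-15,15,45):print(t+R@[0,y])
E
python3 fit.py
```

```text
n 20 yaw -0.1114464291624699 c [587.94354248  34.38408661] scale 1.0010039494954388
[[0.3, 0.2], [0.2, -0.8], [-0.4, -0.8], [-0.2, 0.3], [0.3, 0.3], [0.2, -0.7], [-0.4, -0.5], [-0.2, 0.3], [0.3, 0.4], [0.3, -0.4], [-0.4, -0.2], [-0.2, 0.4], [0.4, 0.6], [0.3, -0.4], [-0.4, -0.3], [-0.2, 0.7], [0.4, 0.7], [0.3, -0.3], [-0.4, -0.2], [-0.2, 0.8]]
[582.93882821 -10.33674562]
[586.27530439  19.47714253]
[589.61178057  49.29103068]
[592.94825675  79.10491884]
```

```bash
python3 - <<'E'
from h import *
robot.movep([545,-242,150],rot(np.pi-0.08))
robot.hold(0.4)
im,C=shot("wrist","w4");print(robot.observe()["t"],robot.observe()["tcp_pos"])
K,R,t=C
S=6
for z,n in((70,"top"),(30,"hold")):
    xs=np.arange(625,515,-1/S);ys=np.arange(-205,-290,-1/S)
    YY,XX=np.meshgrid(ys,xs)
    P=np.stack([XX,YY,np.full_like(XX,z)],-1)@R.T+t
    uv=P@K.T;uv=(uv[...,:2]/uv[...,2:]).astype(np.float32)
    r=cv2.remap(im,uv[...,0],uv[...,1],cv2.INTER_CUBIC)[:,:,::-1].copy()
    for i in range(0,11):
        cv2.line(r,(0,i*60+30),(8,i*60+30),(0,255,0),2);cv2.putText(r,str(620-10*i),(10,i*60+34),0,.4,(0,255,0),1)
    for i in range(0,8):
        cv2.line(r,(i*60+30,0),(i*60+30,8),(0,255,0),2);cv2.putText(r,str(-210-10*i),(i*60+20,20),0,.4,(0,255,0),1)
    cv2.imwrite(f"pics/r4{n}.png",cv2.resize(r,None,fx=.9,fy=.9))
E
```

```text
7.4417 [ 545.12130227 -241.56218594  149.92851111]
```

View pics/r4top.png

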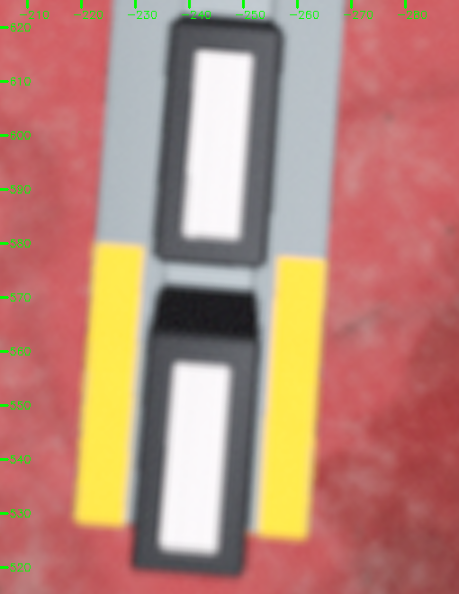

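View pics/w4.png

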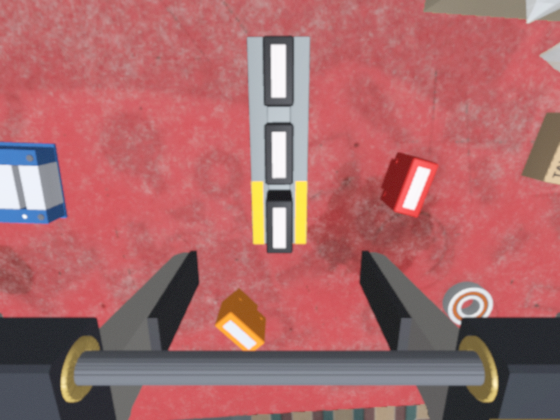

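```bash
python3 - <<'E'
from h import *
yaw=np.pi-0.076
robot.movep([541.5,-241,85],rot(yaw))
robot.servo_line([541.5,-241,37],feed=60)
o=robot.observe();print(o["t"],np.round(o["tcp_pos"],1),np.round(o["contact_force"],2))
g=grip(0.0,40);o=robot.observe();print(g,o["grip_width"]*92,np.round(o["contact_force"],2),o["t"])
robot.servo_line([541.5,-241,110],feed=90)
robot.hold(.2);o=robot.observe();print(o["t"],np.round(o["tcp_pos"],1),np.round(o["contact_force"],2),o["grip_width"]*92)
im,C=shot("wrist","w5")
E
```

```text
8.7583 [ 541.8 -241.    37.2] [0.49 0.12 0.95]
False 21.701216247453402 [ 0.89  0.21 -0.18] 9.8167
10.975 [ 541.1 -240.8  109.3] [ 1.13  0.12 -0.76] 21.78414306343665
```

View pics/w5.png

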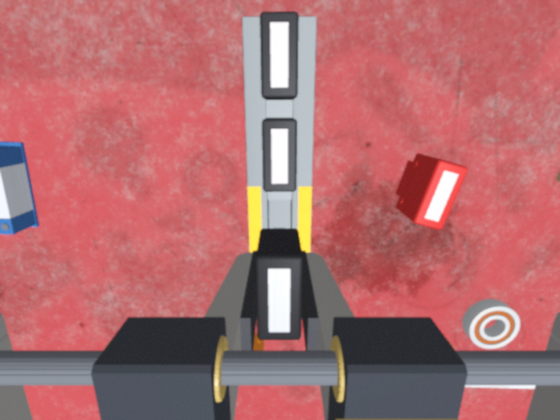

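```bash
python3 - <<'E'
from h import *
robot.movep([583,-10,110],rot(np.pi-0.1114))
robot.hold(.3)
im,C=shot("wrist","w6");o=robot.observe();p=np.array(o["tcp_pos"]);print(o["t"],p,np.round(o["contact_force"],2))
print(viewer.camera_info("wrist")["t"],)
cv2.imwrite("pics/w6z.png",cv2.resize(im[180:400,150:430,::-1],None,fx=2.7,fy=2.7,interpolation=cv2.INTER_CUBIC))
R=Ro.from_rotvec(o["tcp_rot"]).as_matrix();print(np.round(R,4).tolist())
g=(im.min(2)>185).astype(np.uint8);n,l,s,c=cv2.connectedComponentsWithStats(g)
for i in range(1,n):
    if s[i,4]>100:print(s[i],c[i], np.round(R.T@(ray(c[i],p[2]+33.2,C)[0]-p),1))
ims,Cs=shot("side","s6");print(pin("blade_a","side",Cs))
E
```

```text
12.3083 [583.0119153  -11.1090662  109.98346391] [ 0.04  0.43 -2.03]
[ 54.20696157 552.14335095 464.47367589]
[[-0.0, -0.1128, -0.9936], [-0.0002, -0.9936, 0.1128], [-1.0, 0.0002, 0.0]]
[137 198  22  49 765] [147.40261438 221.69673203] [-33.2 -56.9 -38.5]
[ 173  198   24   49 1008] [184.66071429 221.71924603] [-33.2 -40.7 -38.5]
[ 209  198   27   49 1197] [222.17878028 221.54051796] [-33.2 -24.3 -38.6]
[ 245  198   29   48 1093] [257.92772187 217.53064959] [-33.2  -8.7 -40.5]
[281 198  23  48 753] [292.63612218 214.57104914] [-33.2   6.3 -41.8]
[ 268  269   23   63 1357] [278.77376566 299.52763449] [-33.2   0.3   0.1]
[   0  275   42   63 1331] [ 15.20360631 309.98196844] [ -33.2 -124.9    5.7]
[(0.86, [435.3, -195.9, 1.5]), (0.85, [558.2, -353.0, -4.4]), (0.7, [585.4, -10.0, 80.2]), (0.48, [601.5, -245.2, 12.8])]
```

View pics/w6z.png

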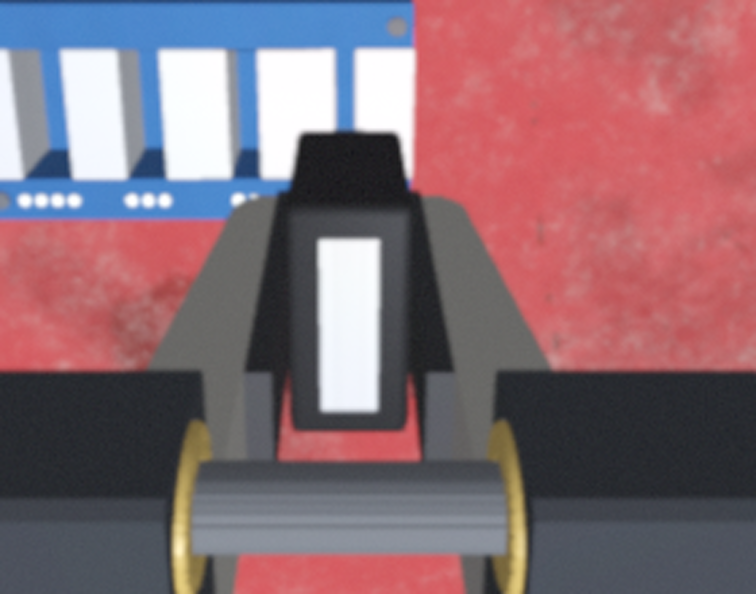

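View pics/s6.png

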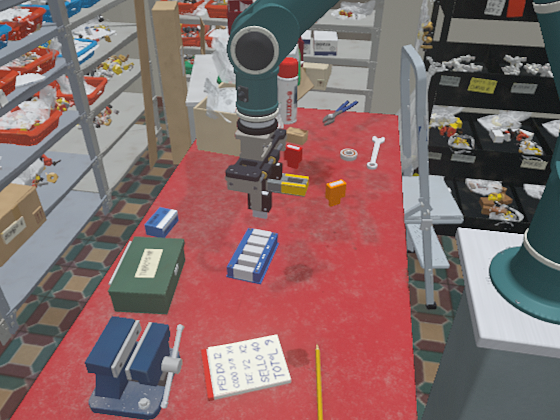

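```bash
cat > p.py <<'E'
from h import *
Rk=np.array([[np.cos(-.1114),-np.sin(-.1114)],[np.sin(-.1114),np.cos(-.1114)]])
C0=np.array([587.944,34.384])
def slot(i,dx=0,dy=0): return C0+Rk@np.array([dx,-45+30*i+dy])
def inrack(p): return Rk.T@(np.array(p[:2])-C0)
def st(n=3):
    F=[];P=[]
    for _ in range(n):
        robot.hold(.02);o=robot.observe();F.append(o["contact_force"]);P.append(o["tcp_pos"])
    return np.mean(P,0),np.mean(F,0),o["t"]
def log(tag,i,base):
    p,f,t=st();r=inrack(p);print(tag,"t%.1f"%t,"dx %.2f dy %.2f tip %.2f"%(r[0],r[1]-(-45+30*i),p[2]-29.2-30),"F",np.round(f-base,1));return p,f
def down(cmd,z0,z1,step,base,lim=4,feed=20):
    z=z0
    while z>z1:
        z-=step;robot.servo_line([cmd[0],cmd[1],z],feed=feed)
        p,f,t=st(2)
        if f[2]-base[2]>lim: return z,True
    return z,False
E
python3 - <<'E'
from p import *
s=slot(0);robot.servo_line([*s,68],feed=80);robot.hold(.2)
p,f,t=st(5);print(t,p,s,f)
robot.servo_line([*s,66],feed=20);robot.hold(.3);p,f,t=st(5);print(t,p,f)
E
```

```text
13.3667 [583.30802254 -10.33053548  68.52465497] [582.94136209 -10.33706454] [-0.069349   -0.14154778 -1.55371232]
14.0 [582.95614132 -10.33552691  66.01480514] [ 0.35978098 -0.0302493  -1.37107306]
```

Tracking is accurate. Now press gently on slot 1.

```bash
python3 - <<'E'
from p import *
s=slot(0);p,base,t=st(5)
robot.servo_line([*s,61],feed=20)
z,hit=down(s,61,55.5,.5,base,3,feed=15);print(z,hit)
log("slot0",0,base)
if hit:
    robot.hold(.1);log("hold",0,base)
robot.servo_line([*s,66],feed=40);log("up",0,base)
E
```

```text
58.5 True
slot0 t15.9 dx 0.09 dy 0.02 tip -0.30 F [-1.4 -0.3  5.8]
hold t16.1 dx 0.11 dy 0.04 tip -0.32 F [-1.8  0.2  6.7]
up t16.5 dx 0.06 dy -0.02 tip 6.73 F [ 0.  -0.1  0.3]
```

```bash
python3 - <<'E'
from p import *
s=slot(1);robot.servo_line([*s,66],feed=60);robot.hold(.2)
p,base,t=st(5)
for dy in (0,.8,-.8,1.6,-1.6):
    s=slot(1,0,dy);robot.servo_line([*s,60.5],feed=30)
    z,hit=down(s,60.5,56,.5,base,3,feed=15);print(dy,z,hit)
    log("slot1",1,base)
    if not hit: break
    robot.servo_line([*s,62],feed=40)
E
```

```text
0 56.0 False
slot1 t20.4 dx -0.00 dy 0.01 tip -3.21 F [ 0.6 -1.3 -0. ]
```

```bash
python3 - <<'E'
from p import *
s=slot(1);p,f,t=st(3);base=np.array([0.4,0,-1.4])
z=56
z,hit=down(s,z,40,2,base,6,feed=40);log("a",1,base)
if not hit:
    z,hit=down(s,z,35.5,.5,base,4,feed=15);print(z,hit);log("b",1,base)
im,C=shot("wrist","w7")
E
```

```text
a t22.7 dx -0.04 dy 0.00 tip -19.27 F [-0.   0.  -0.1]
36.5 True
b t24.8 dx 0.07 dy 0.01 tip -22.20 F [-2.8  0.1  7. ]
```

View pics/w7.png

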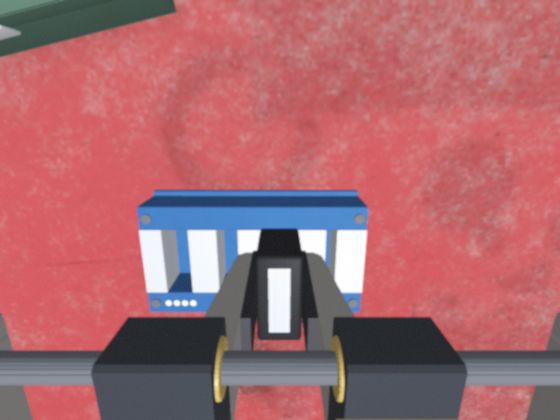

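```bash
python3 - <<'E'
from p import *
s=slot(1)
robot.servo_line([*s,37.2],feed=20);robot.hold(.3)
print(grip(0.7));o=robot.observe();print(o["grip_width"],o["tcp_pos"],np.round(o["contact_force"],1))
robot.servo_line([*s,150],feed=80)
robot.servo_line([s[0]-20,s[1],170],feed=80)
robot.hold(.3);im,C=shot("wrist","w8");print(robot.observe()["t"],pin("blade_a","wrist",C))
p=robot.observe()["tcp_pos"]
g=(im.min(2)>185).astype(np.uint8);n,l,st_,c=cv2.connectedComponentsWithStats(g)
for i in range(1,n):
    if st_[i,4]>60:
        q=ray(c[i],70,C)[0];print(c[i],np.round(q,1),"rackframe (if z=70)",np.round(inrack(q),1))
ims,Cs=shot("side","s8");print(pin("blade_a","side",Cs))
E
```

```text
False
0.7056748893280664 [586.30578977  19.46857798  37.21652272] [ 0.   0.2 -0.7]
28.525 [(0.87, [435.6, -195.1, 2.4]), (0.84, [597.6, -245.3, 8.4]), (0.79, [589.0, 21.1, 8.3])]
[49.63529412  1.74117647] [742.1 164.   70. ] rackframe (if z=70) [138.8 146. ]
[199.05451128 181.88157895] [601.8  82.   70. ] rackframe (if z=70) [ 8.5 48.9]
[230.20970043 181.77318117] [599.1  56.4  70. ] rackframe (if z=70) [ 8.6 23.1]
[257.27956989 181.84301075] [596.5  34.1  70. ] rackframe (if z=70) [8.6 0.6]
[296.90243902 181.75934959] [593.    1.4  70. ] rackframe (if z=70) [  8.7 -32.2]
[320.02743484 181.90672154] [590.7 -17.6  70. ] rackframe (if z=70) [  8.6 -51.4]
[276.47639485 193.        ] [585.3  19.3  70. ] rackframe (if z=70) [ -0.9 -15.3]
[ 37.9299681  246.11732076] [560.8 233.5  70. ] rackframe (if z=70) [-49.1 194.9]
[513.37547893 314.13409962] [ 444.1 -189.5   70. ] rackframe (if z=70) [-118.1 -238.5]
[(0.92, [588.6, 20.3, 7.3]), (0.91, [558.9, -350.9, 0.1]), (0.65, [436.2, -194.8, -0.3]), (0.64, [599.3, -244.2, 8.2])]
```

View pics/w8.png

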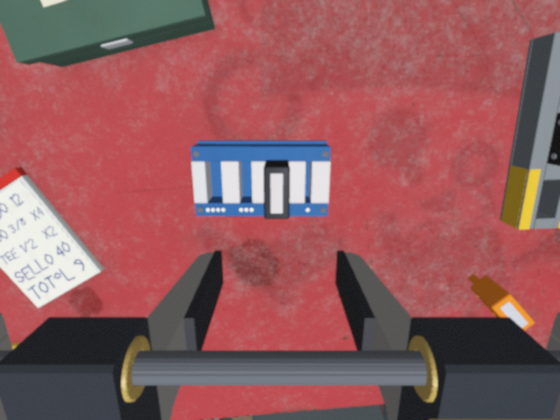

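View pics/s8.png

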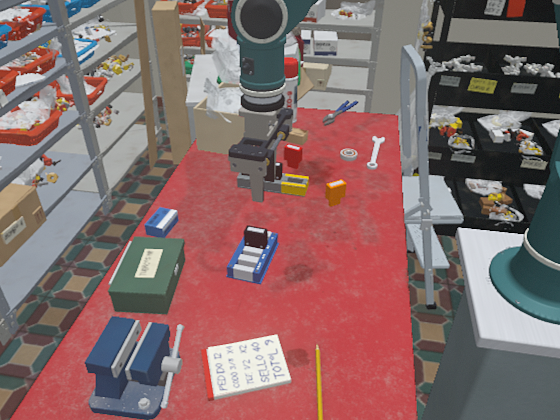

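The wrist picture shows the blade standing upright in the two-dot slot with its label at about (276,193). It measures within 1 mm of the slot centre at z=70. The side picture shows the same at about (256,237). The yellow socket is empty.

```bash
python3 -c "
from cell import robot
print(robot.observe()['t'],robot.observe()['contact_force']);robot.job_done()"
```

```text
28.675 [0.35045471 0.22006897 0.48777104]
the job is handed in; nothing more can be done
```

The blade from the yellow socket is standing released and fully home in the second slot (two dots). I handed the job in at 28.7 s; no verdict was reported.

- **Slot 1 (one dot):** it refused the blade at about 6–7 N, with the tongue's end 0.3 mm below the rack's top by the arm's reading.
- **Slot 2 (two dots):** the blade went in with no measurable resistance and came to rest on its shoulders at −22.2 mm with about 7 N. That makes it the thinnest blade (8 mm), so I did not try slots 3 and 4.
- **Final pictures:** the blade looks upright. Its label measured within 1 mm of the slot's centre along and across, and the height I assumed for that (z = 70) fits a blade that is fully home. The yellow socket is empty and the gripper is well clear of everything.
- **Other blades:** I did not touch the other two. The middle one was found again where it stood, but the third was not detected again after the move.
- **Small disagreement:** the trained network placed the blade about 3 mm from my own measurement, which is within its stated 4 mm error.

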